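# Unclamp a repair positioner and hold its index plunger out

## Task

I want to swing this gearbox round on its positioner: first swing the black-knobbed clamp lever into the notch marked by the green dot, leaving the index plunger seated until that is done, then grip the orange plunger knob, pull it straight up as far as it goes so that its pin is well clear of the disc, and finish while still holding it up there. The lever must stay in the green notch, and the jar, the screwdriver and the bearing ring beside the positioner are to be left where they are.

Things in the scene. Friction and masses are not known exactly. Their poses are not given: they have to be found in the camera images.
- positioner: Blue base plate 260 x 400 x 20 mm fixed to the bench; origin at the centre of its underside, z up, x and y along its short and long sides (x roughly away from the robot, y roughly to its left). An aluminium disc (170 mm across, top 45 mm above the bench, axis at x 0, y +85 mm) fills its +y half, the clamp lever and its flat grey quadrant (top 26 mm high) the -y half.
- gearbox_top (a point): Top centre, 121 mm above the bench, of the grey gearbox bolted on the disc: 70 mm in the positioner's x by 60 mm in y up to 95 mm high, with a round boss 44 mm across above that.
- bracket (a point): Top of the grey bracket (34 mm wide in x, spanning y +136 to +196 mm on the positioner; top 90 to 95 mm above the bench) that stands outside the disc, reaches over its rim and guides the plunger. This point: x 0, y +187 mm, 95 mm high.
- lever_pivot (a point): The vertical axis about which the clamp lever swings, at the height (about 45 mm) of its bar; x +80 mm, y -110 mm on the positioner.
- clamp_lever (a joint): Clamp lever angle in rad: 0 at the end stop near the disc, growing counter-clockwise seen from above (away from the disc) to a stop at 1.4. It swings level, stays where left (friction under 1 N at the knob) and clicks into three sprung notches at 0.5, 0.9 and 1.3; about 4 N at the knob takes it over a notch's ridge. Within about 0.05 of a notch it centres itself. Starts below 0.3.
- lever_knob (a point): Centre of the lever's black upright round knob, diameter 25 mm, 40 mm tall (53 to 93 mm above the bench, centre 73 mm), 100 mm from the pivot. The lever's flat steel bar (14 mm wide, top 53 mm) runs under it towards the pivot.
- lever_pointer (a point): Tip region of the lever's white pointer (5 mm wide), 125 mm from the pivot, just outside the knob; it stands above a dot when the lever is in that dot's notch.
- green_dot: Green dot, 20 mm across and 2 mm high, flat on the quadrant at 125 mm from the pivot, at one of the three notches (which dot is at which notch varies); origin at its centre. The lever belongs here, its pointer over the centre.
- yellow_dot: Yellow dot of the same size, marking another notch: not wanted.
- red_dot: Red dot of the same size, marking another notch: not wanted.
- index_plunger (a joint): Upward travel of the plunger in m: 0 seated, 0.022 fully up against its stop. A spring pulls it back down: about 6 N at the start to 12 N at the stop, weight included; let go, it snaps down. Its 10 mm pin sits 13 mm deep in the disc.
- plunger_knob (a point): Centre of the plunger's orange upright round knob, diameter 28 mm, 32 mm tall (114 to 146 mm above the bench when seated, centre 130 mm); moves straight up with the plunger. Under it a steel sleeve 20 mm across ends 104 mm above the bench. x 0, y +155 mm on the positioner.
- disc_hole (a point): Mouth of the seat hole in the disc's top face that the plunger's pin enters, 45 mm above the bench, right below the plunger knob.
- jar_mid (a point): Centre of a loose grease jar, red label and black cap, diameter 60 mm, 70 mm tall, standing on the bench off the lever end of the positioner. Leave alone.
- screwdriver: Loose yellow-handled screwdriver lying on the bench beyond the positioner's far side, roughly along its length; under 35 mm high. Origin under its middle. Leave alone.
- bearing_mid (a point): Centre of a loose steel bearing ring, 62 mm across, 18 mm high, lying off the plunger end of the positioner. Leave alone.

How it is judged:
By the outcome, as a careful person would: the job done as asked, in the order asked, and still so for the second after the job is handed in, while the arm keeps its last pose, push and grip.
It also fails if it takes over 42 s, if anything falls off the work surface, if the arm or the gripper's body presses on something with over 40 N, if the wrist force passes 120 N, or if a joint passes its speed limit or range.

## Robot

A 6-joint arm with a two-finger parallel gripper is mounted at the origin on the work surface. World frame = base frame: x ahead of the robot, y to its left, z up, the work surface at z = 0. Lengths are in m, angles in rad, forces in N, time in s.
With the tool pointing down it reaches from about 0.25 to 0.775 m from the base axis. Payload 4 kg.
Tool frame: the origin (TCP) lies at the very end of the fingers, on their centre line; the grasp point (between the pads) lies 19 mm behind it; z points along the fingers, y is the line along which they close (so a half turn about z gives the same grasp; the last joint's range is limited). The gripper opens to 94 mm and grips with 3 to 60 N. Pads are 16 mm wide; open, the fingers measure 119 mm over their backs; the gripper's body (75 mm by 177 mm) begins 78 mm behind the grasp point.
Start: joints at [-1.287, 0.087, 1.371, -0, 1.684, -0.103], TCP at [0.207, -0.509, 0.183] pointing down, gripper open.
Joint ranges: [-3.1, 3.1], [-0.76, 2.03], [0.27, 2.55], [-1.08, 4.22], [0.17, 2.65], [-2.57, 2.57]. Speed limits (rad/s): [2.79, 2.79, 3.14, 3.14, 3.14, 3.14].

## Interface

Orientations are given as [roll, pitch, yaw] about the fixed x, y, z axes, in that order (R = Rz(yaw) Ry(pitch) Rx(roll)).
In Python, from bench import robot, vision gives the robot as it stands.
- The arm moves only by the shell command python3 -m crank 'ROWS'. ROWS is JSON, a list of rows, each a list of 3 entries, a list of its own where there are three numbers: the closure, from 0 (fully open) to 1 (shut), then the shift along the tool's x, y, z in m, then the turn, a rotation vector about the tool's x, y, z in degrees. A call has 1 to 8 rows; each row shifts and turns the commanded pose from where the row before left it, along the tool's axes as they then stand; what a row does not reach is not made up. A row lasts 1/10 s, in which the tool goes at most 50 mm and 8.59 degrees, less where a joint would pass 70% of its speed; a pose out of reach is approached as far as the arm can. A call with a gripper value outside its range is refused whole. The fingers move at their own pace and stop on an object; the grip force is fixed at half the most. Time passes only in rows, so rows that do not move let the fingers close. It gives the time, the measured TCP pose, the force, the opening and the grip force at its end, in the units of the state.
- robot.get_obs(): the state, without advancing time (a new reading comes with each control period).
- vision.snapshot(name): name is "side" or "top"; returns a dict with "color" (400x640x3 uint8, red, green, blue), "z_map" (400x640 float32, m along the optical axis (not along the pixel's ray), 0 where there is no reading), "fx", "fy", "cx", "cy" (pixels), "R" (3x3) and "t" (3): a world point X has camera coordinates R X + t. Camera axes: x right, y down, z forward; pixel columns grow to the right and rows downward; lengths in m; the calibration is good to about 2 mm. A picture is of the moment at which its call begins.
- robot.close_job(): hands the job in; it is judged then, once.
The state is a dict: "time": time; "joint_positions": joint angles; "qvel": joint speeds; "joint_torque": joint torques, N m; "tool_pos": TCP position; "ee_rot": TCP orientation; "wrist_force": force on the tool from outside, world axes, zero at the start; "wrist_torque": the same for the moment, N m; "width": finger opening in m; "finger_force": force on a finger pad.
Only numpy, scipy, OpenCV 4.12 (cv2) and the standard library are available. Lean on these libraries where they do the work, as an engineer would, in place of code of your own. Each camera call takes 0.05 s, during which the arm holds its last target. There are 200 camera calls.

## Working session

There is one attempt and no reset: what is moved stays moved. The work goes in short steps, Python scripts to look and compute and a shell command to move; the robot and the scene stay as the last step left them, time stands still between calls to the robot, and variables do not carry over. Pictures are saved under pics/ and viewed, at most 10 in all, crops included, and the job is handed in when it is done.

```bash
mkdir -p pics
cat > h.py <<'E'
import numpy as np,cv2
from bench import robot,vision
def snap(n,name=None):
    s=vision.snapshot(n)
    if name: cv2.imwrite('pics/'+name,cv2.cvtColor(s['color'],cv2.COLOR_RGB2BGR))
    return s
def ray(s,u,v,z):
    R,t=np.array(s['R']),np.array(s['t']); c=-R.T@t
    d=R.T@np.array([(u-s['cx'])/s['fx'],(v-s['cy'])/s['fy'],1]); return c+d*(z-c[2])/d[2]
def blobs(s,lo,hi,amin=20):
    h=cv2.cvtColor(s['color'],cv2.COLOR_RGB2HSV); m=cv2.inRange(h,lo,hi)
    n,l,st,ce=cv2.connectedComponentsWithStats(m)
    return [(*ce[i].round(1),st[i].tolist()) for i in range(1,n) if st[i][4]>=amin]
def proj(s,X):
    p=np.array(s['R'])@np.array(X)+np.array(s['t']); return p[0]/p[2]*s['fx']+s['cx'],p[1]/p[2]*s['fy']+s['cy']
E
python3 - <<'E'
from h import *
for n in('top','side'):
    s=snap(n,n+'1.png'); print(n,-np.array(s['R']).T@s['t'],s['fx'])
    for c,lo,hi in(('green',(45,100,60),(85,255,255)),('yellow',(22,120,90),(35,255,255)),('red',(0,150,70),(6,255,255)),('orange',(7,150,90),(20,255,255)),('blue',(95,100,40),(125,255,255))):
        print(c,blobs(s,lo,hi))
print(robot.get_obs())
E
```

```text
top [0.42830843 0.00171547 1.04648389] 436.39566337653145
green [(np.float64(429.1), np.float64(249.9), [426, 246, 7, 8, 45])]
yellow [(np.float64(104.0), np.float64(134.6), [99, 131, 9, 8, 40]), (np.float64(390.6), np.float64(156.3), [370, 151, 41, 12, 381]), (np.float64(630.2), np.float64(246.4), [617, 213, 23, 72, 1290]), (np.float64(408.2), np.float64(255.0), [405, 251, 8, 9, 53])]
red [(np.float64(78.2), np.float64(132.2), [15, 80, 134, 102, 9242]), (np.float64(386.9), np.float64(251.5), [384, 249, 7, 6, 35])]
orange [(np.float64(106.9), np.float64(136.8), [98, 129, 18, 16, 112]), (np.float64(282.1), np.float64(203.9), [276, 198, 13, 12, 74]), (np.float64(14.1), np.float64(247.5), [0, 234, 32, 27, 728]), (np.float64(34.3), np.float64(390.8), [10, 379, 41, 21, 361]), (np.float64(55.8), np.float64(394.8), [49, 388, 14, 12, 117])]
blue [(np.float64(303.7), np.float64(18.4), [0, 0, 640, 43, 24010]), (np.float64(356.2), np.float64(229.5), [258, 158, 186, 141, 10308]), (np.float64(635.0), np.float64(318.0), [627, 290, 13, 73, 575]), (np.float64(10.2), np.float64(317.5), [0, 305, 24, 2
[... 926 characters left out ...]
, 9994])]
{'time': 0.1, 'joint_positions': array([-1.28710979e+00,  8.78807434e-02,  1.37207934e+00, -4.51361104e-05,
        1.68359540e+00, -1.03109624e-01]), 'qvel': array([-0.00061189, -0.00047096, -0.00474474, -0.00024939,  0.00058467,
        0.00074921]), 'joint_torque': array([ 2.00575014e-03, -3.41251123e+01, -3.03302765e+01,  7.19798729e-02,
        3.04017914e-02, -1.07163826e-04]), 'tool_pos': array([ 0.20729825, -0.50886378,  0.18183352]), 'ee_rot': array([-3.13963563e+00, -1.57407452e-04,  3.86790965e-01]), 'wrist_force': array([0.16218728, 0.4851775 , 0.45839025]), 'wrist_torque': array([ 0.01716249,  0.01523122, -0.03684798]), 'finger_force': 0.0, 'width': 0.0939564419940604}
```

View pics/top1.png

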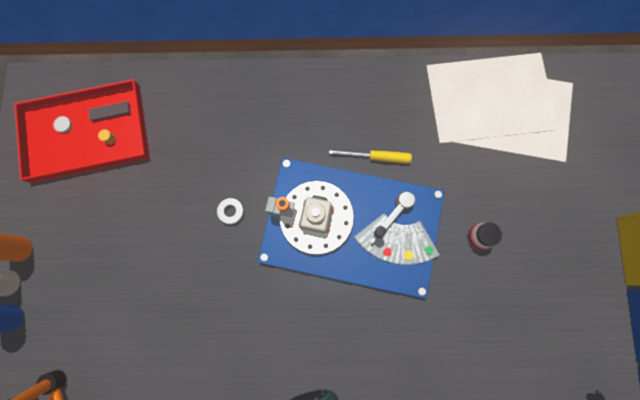

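View pics/side1.png

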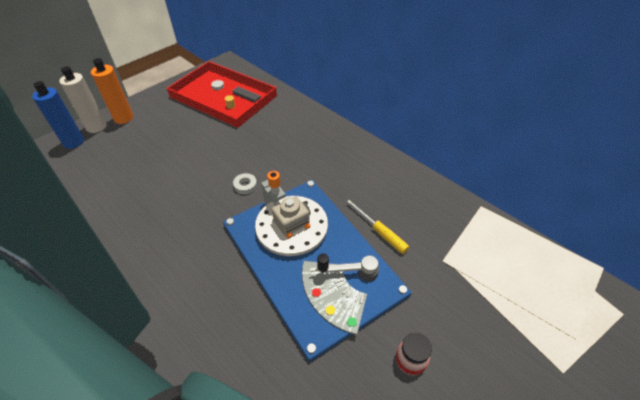

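The top view shows the orange knob at (282,204), the black lever knob near (380,232), the pivot at (406,200), and the red, yellow and green dots at (387,251), (408,255) and (429,250). Green is therefore the 1.3 notch. The jar is at (486,235) and the bearing at (230,211).

Run:
```python
from h import *
P=[];Q=[]
S={n:snap(n) for n in('top','side')}
dots={'top':[(386.9,251.5),(408.2,255),(429.1,249.9)],'side':[(315.9,292.1),(329.9,309.8),(351.4,321.6)]}
D=[np.mean([ray(S[n],*dots[n][i],.028) for n in S],0) for i in range(3)]
for n in S: print(n,[ray(S[n],*d,.028)[:2].round(4) for d in dots[n]])
for n in S:
    s=S[n]; h=cv2.cvtColor(s['color'],cv2.COLOR_RGB2HSV)
    print('knob/plunger dark',blobs(s,(0,0,0),(180,255,38),15))
pk=ray(S['top'],282.1,203.9,.146); pk2=ray(S['side'],273.7,179,.132)
print('plunger',pk,pk2)
# rigid fit: notch angle 0.5,.9,1.3 ; unknown yaw, pivot
from scipy.optimize import least_squares
pts=np.array([d[:2] for d in D]+[(pk+pk2)[:2]/2])
def model(p,a0):
    c,s_=np.cos(p[2]),np.sin(p[2]);Rm=np.array([[c,-s_],[s_,c]])
    L=[[.08+.125*np.cos(a0+a),-.11+.125*np.sin(a0+a)] for a in(.5,.9,1.3)]+[[0,.155]]
    return (Rm@np.array(L).T).T+p[:2]
r=least_squares(lambda p:(model(p,p[3])-pts).ravel(),[.38,-.06,-.17,2.3])
print(r.x,(model(r.x,r.x[3])-pts).round(4).tolist())
c,s_=np.cos(r.x[2]),np.sin(r.x[2]);Rm=np.array([[c,-s_],[s_,c]])
W=lambda x,y:(Rm@[x,y]+r.x[:2]).round(4)
print('pivot',W(.08,-.11),'plunger',W(0,.155),'gear',W(0,.085))
for a in(0,.1,.2,.3,.9,1.3): 
    t=r.x[3]+a; print(a,'knob',W(.08+.1*np.cos(t),-.11+.1*np.sin(t)),[np.round(proj(S[n],[*W(.08+.1*np.cos(t),-.11+.1*np.sin(t)),.093]),1).tolist() for n in S],'world ang',t+r.x[2])
```

```text
top [array([ 0.4911, -0.1265]), array([ 0.4825, -0.1752]), array([ 0.4937, -0.2239])]
side [array([ 0.4898, -0.1267]), array([ 0.4814, -0.1754]), array([ 0.4931, -0.2238])]
knob/plunger dark []
knob/plunger dark [(np.float64(99.2), np.float64(65.4), [95, 61, 9, 10, 60]), (np.float64(67.9), np.float64(73.8), [62, 69, 11, 11, 67]), (np.float64(41.1), np.float64(89.0), [35, 84, 12, 11, 80]), (np.float64(322.6), np.float64(266.2), [319, 262, 9, 9, 60]), (np.float64(410.9), np.float64(359.1), [405, 354, 15, 9, 23])]
plunger [0.58518592 0.10397668 0.146     ] [0.58663179 0.10377433 0.132     ]
[ 0.55253628 -0.04739117 -0.2169558   2.48612917] [[0.0001, 0.0], [0.0001, -0.0001], [-0.0002, -0.0], [-0.0, 0.0001]]
pivot [ 0.607 -0.172] plunger [0.5859 0.104 ] gear [0.5708 0.0356]
0 knob [ 0.5427 -0.0954] [[375.5, 226.0], [322.8, 251.1]] world ang 2.2691733658090576
0.1 knob [ 0.5354 -0.1022] [[378.7, 229.3], [322.6, 255.1]] world ang 2.3691733658090577
0.2 knob [ 0.5288 -0.1097] [[382.2, 232.3], [323.0, 259.2]] world ang 2.4691733658090578
0.3 knob [ 0.5229 -0.1179] [[386.1, 235.0], [323.9, 263.4]] world ang 2.5691733658090574
0.9 knob [ 0.507  -0.1748] [[412.6, 242.0], [339.1, 285.8]] world ang 3.1691733658090575
1.3 knob [ 0.516  -0.2135] [[430.2, 237.6], [357.1, 295.4]] world ang 3.5691733658090574
```

```bash
cat >> h.py <<'E'
def go(X,yaw=None):
    o=robot.get_obs(); p=np.array(o['tool_pos']); y=o['ee_rot'][2]; d=np.array(X)-p
    print('t',round(o['time'],2),'at',p.round(4),'rpy',np.round(o['ee_rot'],3),'F',np.round(o['wrist_force'],1),'w',round(o['width'],4),'gf',round(o['finger_force'],1))
    from scipy.spatial.transform import Rotation as T
    print('  tool shift mm',(T.from_euler('xyz',o['ee_rot']).inv().apply(d)*1000).round(1), 'turn z deg', None if yaw is None else round(np.degrees(y-yaw),1))
E
python3 - <<'E'
from h import *
s=snap('top'); c=s['color'][215:250,360:400].max(2); m=(c<60).astype(np.uint8)
n,l,st,ce=cv2.connectedComponentsWithStats(m)
for i in range(1,n): 
    if st[i][4]>8: print('top',ce[i]+[360,215],st[i], ray(s,*(ce[i]+[360,215]),.09))
s=snap('side'); print(blobs(s,(0,0,0),(180,255,50),20)); print(ray(s,322.6,263.5,.093))
go([.5305,-.108,.183],-.69)
E
```

```text
[(np.float64(98.6), np.float64(64.1), [93, 59, 11, 12, 88]), (np.float64(67.4), np.float64(72.8), [62, 67, 12, 13, 100]), (np.float64(40.3), np.float64(87.7), [34, 82, 13, 13, 115]), (np.float64(57.6), np.float64(152.1), [49, 148, 20, 9, 59]), (np.float64(322.3), np.float64(265.8), [318, 260, 10, 12, 82]), (np.float64(37.7), np.float64(277.4), [28, 269, 21, 18, 50]), (np.float64(139.5), np.float64(350.6), [132, 343, 14, 16, 46]), (np.float64(411.6), np.float64(358.7), [403, 350, 21, 13, 49]), (np.float64(151.7), np.float64(361.0), [149, 355, 6, 13, 24]), (np.float64(176.5), np.float64(397.9), [171, 395, 11, 5, 28])]
[ 0.52088564 -0.11620835  0.093     ]
t 0.3 at [ 0.2074 -0.5092  0.1825] rpy [-3.141 -0.     0.387] F [ 0.4 -0.1 -0.2] w 0.0939 gf 0.0
  tool shift mm [ 4.505e+02 -2.497e+02 -3.000e-01] turn z deg 61.7
```

```bash
python3 -m crank '[[0,[0.035,-0.02,0],[0,0,3]],[0,[0.045,-0.023,0],[0,0,0]],[0,[0.045,-0.023,0],[0,0,0]],[0,[0.045,-0.023,0],[0,0,0]],[0,[0.045,-0.023,0],[0,0,0]],[0,[0.045,-0.023,0],[0,0,0]],[0,[0.045,-0.023,0],[0,0,0]],[0,[0.045,-0.023,0],[0,0,0]]]'
python3 - <<'E'
from h import *
s=snap('side','s2.png'); print(blobs(s,(0,0,0),(180,255,50),20)); print(ray(s,322.3,265.8,.075)); 
for a in (.1,.15,.2,.25): w=2.269+a; print(a,proj(s,[.607+.1*np.cos(w),-.172+.1*np.sin(w),.075]))
go([.5305,-.108,.183],-.69)
E
```

```text
time: 1.1
tool_pos: [0.4756, -0.2232, 0.1831]
ee_rot: [3.141, -0.0, 0.334]
wrist_force: [0.4, -0.1, 0.7]
width: 0.0945
finger_force: 0.0
[(np.float64(98.6), np.float64(64.2), [94, 59, 10, 12, 86]), (np.float64(67.4), np.float64(72.8), [62, 67, 12, 13, 98]), (np.float64(39.4), np.float64(88.0), [29, 81, 18, 15, 145]), (np.float64(12.7), np.float64(87.1), [0, 83, 27, 10, 85]), (np.float64(171.3), np.float64(106.4), [169, 99, 8, 21, 73]), (np.float64(387.8), np.float64(147.3), [355, 121, 66, 53, 2348]), (np.float64(358.2), np.float64(230.6), [329, 208, 56, 49, 484]), (np.float64(309.0), np.float64(238.8), [294, 228, 28, 25, 337]), (np.float64(324.0), np.float64(263.1), [322, 253, 6, 21, 87]), (np.float64(387.4), np.float64(274.3), [380, 264, 14, 19, 138]), (np.float64(12.3), np.float64(301.4), [0, 290, 25, 24, 59]), (np.float64(76.6), np.float64(357.1), [63, 335, 28, 43, 437]), (np.float64(411.6), np.float64(358.7), [403, 350, 21, 13, 49]), (np.float64(12.7), np.float64(383.2), [0, 366, 29, 34, 845]), (np.float64(47.2), np.float64(388.1), [29, 368, 42, 32, 539]), (np.float64(318.5), np.
[... 367 characters left out ...]
31.7), np.float64(394.7), [227, 388, 9, 12, 39]), (np.float64(303.0), np.float64(394.8), [300, 390, 8, 10, 25]), (np.float64(346.2), np.float64(396.3), [341, 390, 15, 10, 49]), (np.float64(218.9), np.float64(395.4), [213, 392, 15, 8, 29])]
[ 0.52451642 -0.11179001  0.075     ]
0.1 (np.float64(322.64643587316044), np.float64(259.85633281709454))
0.15 (np.float64(322.76783340233595), np.float64(261.89063352014904))
0.2 (np.float64(323.0097619072212), np.float64(263.93276846217736))
0.25 (np.float64(323.37299561014936), np.float64(265.97756722213427))
t 1.15 at [ 0.4803 -0.2167  0.1827] rpy [-3.138 -0.006  0.343] F [1.7 2.3 0.6] w 0.094 gf 0.0
  tool shift mm [ 83.8 -85.5   0.6] turn z deg 59.2
```

```bash
python3 -m crank '[[0,[0.02,-0.021,0],[0,0,0]],[0,[0.02,-0.021,0],[0,0,0]],[0,[0.02,-0.021,0],[0,0,0]],[0,[0.019,-0.02,0],[0,0,0]],[0,[0,0,0],[0,0,8]],[0,[0,0,0],[0,0,8]],[0,[0,0,0],[0,0,8]],[0,[0,0,0],[0,0,8]]]' >/dev/null;  python3 -m crank '[[0,[0,0,0],[0,0,8]],[0,[0,0,0],[0,0,8]],[0,[0,0,0],[0,0,8]],[0,[0,0,0],[0,0,0]]]'
python3 - <<'E'
from h import *
s=snap('side','s3.png'); cv2.imwrite('pics/s3c.png',cv2.resize(cv2.cvtColor(s['color'],cv2.COLOR_RGB2BGR)[180:350,220:440],None,fx=3,fy=3))
go([.527,-.112,.064],-.64)
E
```

```text
time: 2.35
tool_pos: [0.5217, -0.1208, 0.1828]
ee_rot: [3.141, 0.0, -0.643]
wrist_force: [-0.2, -0.3, 0.1]
width: 0.0943
finger_force: 0.0
t 2.4 at [ 0.5217 -0.1207  0.1828] rpy [ 3.142  0.    -0.64 ] F [ 0.4  0.1 -0. ] w 0.094 gf 0.0
  tool shift mm [ -1.  -10.2 118.8] turn z deg -0.0
```

View pics/s3c.png

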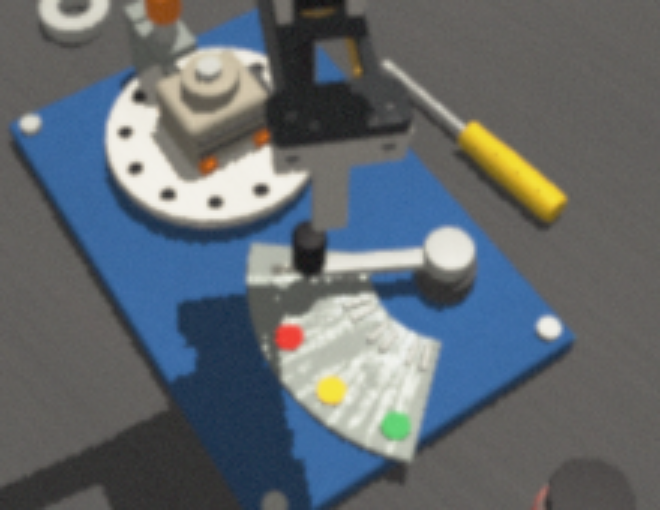

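The view shows the black knob at crop (309,250), which puts the lever at about 0.17 rad. The gripper is above it and the way down is clear.

```bash
python3 -m crank '[[0,[-0.001,-0.016,0],[0,0,3.5]],[0,[0,0,0.03],[0,0,0]],[0,[0,0,0.03],[0,0,0]],[0,[0,0,0.03],[0,0,0]],[0,[0,0,0.028],[0,0,0]],[0,[0,0,0],[0,0,0]],[0.5,[0,0,0],[0,0,0]],[0.5,[0,0,0],[0,0,0]]]'; python3 -m crank '[[1,[0,0,0],[0,0,0]],[1,[0,0,0],[0,0,0]],[1,[0,0,0],[0,0,0]],[1,[0,0,0],[0,0,0]],[1,[0,0,0],[0,0,0]]]'
```

```text
time: 3.2
tool_pos: [0.5321, -0.1077, 0.0671]
ee_rot: [-3.14, -0.004, -0.703]
wrist_force: [0.3, 0.9, -0.3]
width: 0.0814
finger_force: 0.0
time: 3.7
tool_pos: [0.5307, -0.1072, 0.065]
ee_rot: [-3.142, -0.0, -0.704]
wrist_force: [-0.1, -0.3, 0.1]
width: 0.0415
finger_force: 0.0
```

```bash
python3 -m crank '[[1,[0,0,0],[0,0,0]],[1,[0,0,0],[0,0,0]],[1,[0,0,0],[0,0,0]],[1,[0,0,0],[0,0,0]],[1,[0,0,0],[0,0,0]]]'
```

```text
time: 4.2
tool_pos: [0.5306, -0.107, 0.0648]
ee_rot: [-3.141, 0.0, -0.704]
wrist_force: [-0.4, 1.0, 0.0]
width: 0.0234
finger_force: 30.0
```

```bash
python3 -m crank '[[1,[0.0004,0.009,0],[0,0,-5]],[1,[0.001,0.0139,0],[0,0,-8]],[1,[0.001,0.0139,0],[0,0,-8]],[1,[0.001,0.0139,0],[0,0,-8]],[1,[0.001,0.0139,0],[0,0,-8]],[1,[0.001,0.0139,0],[0,0,-8]],[1,[0.001,0.0139,0],[0,0,-8]],[1,[0.0004,0.009,0],[0,0,-5]]]'; python3 -m crank '[[1,[0.0006,0.0113,0],[0,0,-6.5]],[1,[0,0,0],[0,0,0]],[1,[0,0,0],[0,0,0]]]'; python3 -c "
from h import *
go([.516,-.2135,.065],.428)"
```

```text
time: 5.0
tool_pos: [0.512, -0.2028, 0.0648]
ee_rot: [-3.14, -0.001, 0.312]
wrist_force: [0.3, 3.3, 0.5]
width: 0.0234
finger_force: 30.0
time: 5.3
tool_pos: [0.5161, -0.2135, 0.0648]
ee_rot: [3.14, -0.001, 0.419]
wrist_force: [2.1, -0.8, -2.0]
width: 0.0232
finger_force: 30.0
t 5.3 at [ 0.5161 -0.2135  0.0648] rpy [ 3.14e+00 -1.00e-03  4.19e-01] F [ 2.1 -0.8 -2. ] w 0.0232 gf 30.0
  tool shift mm [-0.1 -0.1 -0.2] turn z deg -0.5
```

```bash
python3 -m crank '[[0.3,[0,0,0],[0,0,0]],[0.3,[0,0,0],[0,0,0]],[0.3,[0,0,0],[0,0,0]],[0.3,[0,0,0],[0,0,0]],[0.3,[0,0,0],[0,0,0]],[0.3,[0,0,-0.02],[0,0,0]],[0.3,[0,0,-0.03],[0,0,0]],[0.3,[0,0,-0.04],[0,0,0]]]'; python3 -m crank '[[0.3,[0,0,-0.04],[0,0,0]],[0.3,[0,0,-0.04],[0,0,0]],[0.3,[0,0,0],[0,0,-8]],[0.3,[0,0,0],[0,0,-8]],[0.3,[0,0,0],[0,0,-8]],[0.3,[0,0,0],[0,0,-8]],[0.3,[0,0,0],[0,0,-8]],[0.3,[0,0,0],[0,0,-8]]]'; python3 -m crank '[[0.3,[0,0,0],[0,0,-5.5]],[0.3,[0,0,0],[0,0,0]]]'
python3 - <<'E'
from h import *
s=snap('side'); cv2.imwrite('pics/s4c.png',cv2.resize(cv2.cvtColor(s['color'],cv2.COLOR_RGB2BGR)[150:350,220:440],None,fx=3,fy=3)); print(blobs(s,(7,150,90),(20,255,255)))
go([.586,.104,.22],1.354)
E
```

```text
time: 6.1
tool_pos: [0.5142, -0.2125, 0.1536]
ee_rot: [-3.138, 0.003, 0.422]
wrist_force: [1.3, -0.6, -0.2]
width: 0.0656
finger_force: 0.0
time: 6.9
tool_pos: [0.5155, -0.2132, 0.2349]
ee_rot: [-3.141, 0.0, 1.265]
wrist_force: [0.7, -0.1, 0.1]
width: 0.0658
finger_force: 0.0
time: 7.1
tool_pos: [0.5155, -0.2132, 0.2349]
ee_rot: [-3.141, 0.0, 1.355]
wrist_force: [0.6, -0.3, -0.2]
width: 0.0657
finger_force: 0.0
[(np.float64(273.6), np.float64(179.0), [267, 171, 13, 17, 164]), (np.float64(22.5), np.float64(195.7), [10, 187, 27, 21, 269]), (np.float64(289.0), np.float64(234.5), [287, 232, 5, 6, 20])]
t 7.15 at [ 0.5155 -0.2133  0.2349] rpy [-3.142  0.     1.353] F [0.1 0.5 0.9] w 0.0652 gf 0.0
  tool shift mm [3.25e+02 3.00e-01 1.49e+01] turn z deg -0.0
```

View pics/s4c.png

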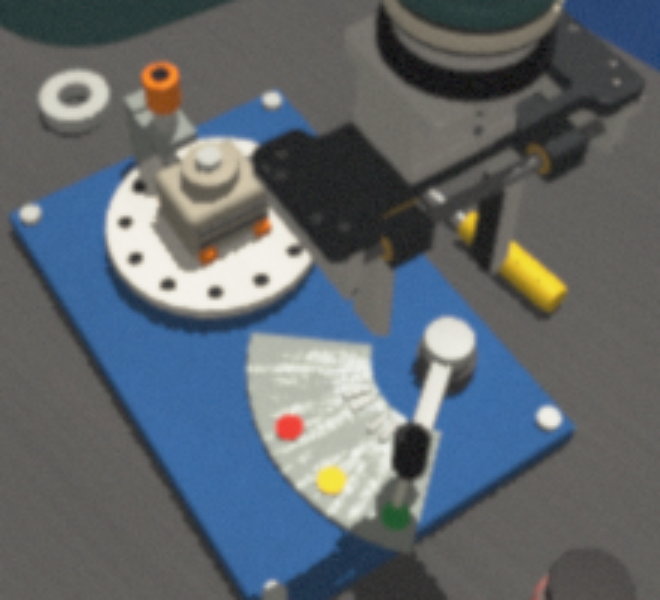

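The pointer now stands over the green dot at crop (396,515), and the knob is clear of the gripper. Next I go to the plunger.

```bash
python3 -m crank '[[0.3,[0.035,0,0],[0,0,0]],[0.3,[0.042,0,0],[0,0,0]],[0.3,[0.042,0,0],[0,0,0]],[0.3,[0.042,0,0],[0,0,0]],[0.3,[0.042,0,0],[0,0,0]],[0.3,[0.042,0,0],[0,0,0]],[0.3,[0.042,0,0],[0,0,0]],[0.3,[0.038,0,0],[0,0,0]]]';python3 -m crank '[[0.3,[0,0,0.015],[0,0,0]],[0.3,[0,0,0.02],[0,0,0]],[0.3,[0,0,0.02],[0,0,0]],[0.3,[0,0,0],[0,0,0]]]'
python3 - <<'E'
from h import *
s=snap('side'); cv2.imwrite('pics/s5c.png',cv2.resize(cv2.cvtColor(s['color'],cv2.COLOR_RGB2BGR)[90:240,200:400],None,fx=4,fy=4))
go([.586,.104,.111],1.354)
E
```

```text
time: 7.95
tool_pos: [0.5852, 0.1063, 0.2349]
ee_rot: [3.141, -0.0, 1.354]
wrist_force: [0.4, -0.2, -0.1]
width: 0.0657
finger_force: 0.0
time: 8.35
tool_pos: [0.5828, 0.1032, 0.1755]
ee_rot: [-3.134, 0.003, 1.353]
wrist_force: [0.1, 0.7, 0.3]
width: 0.0661
finger_force: 0.0
t 8.4 at [0.5837 0.1033 0.1776] rpy [-3.137e+00  2.000e-03  1.354e+00] F [-0.6  0.8  0.1] w 0.066 gf 0.0
  tool shift mm [ 1.3  2.3 66.6] turn z deg -0.0
```

View pics/s5c.png

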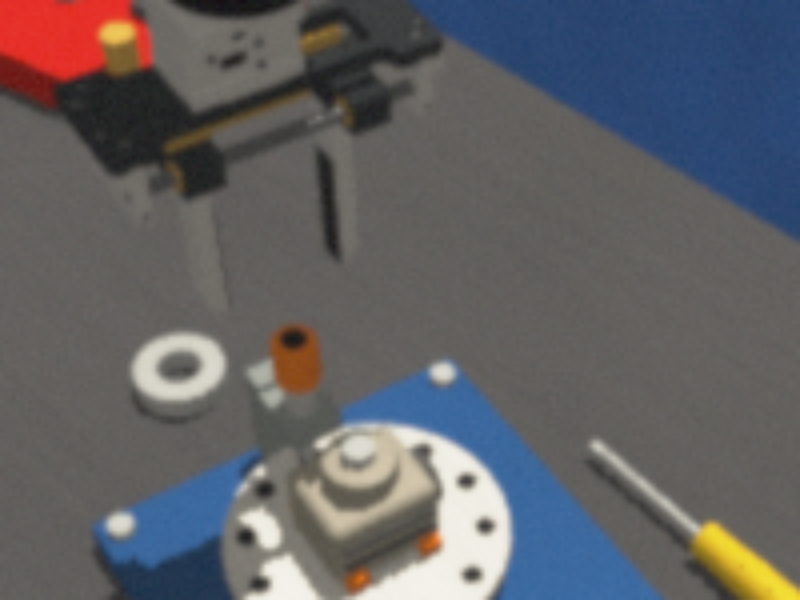

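The open fingers straddle the orange knob, which is at crop (296,360), with the bracket and gearbox clear. I'll descend and close.

```bash
python3 -m crank '[[0.3,[0,0.001,0.02],[0,0,0]],[0.3,[0,0,0.02],[0,0,0]],[0.3,[0,0,0.02],[0,0,0]],[0.3,[0,0,0.006],[0,0,0]],[0.3,[0,0,0],[0,0,0]],[0.3,[0,0,0],[0,0,0]]]';python3 -c "
from h import *
go([.586,.104,.111],1.354)"
```

```text
time: 9.0
tool_pos: [0.587, 0.1038, 0.1156]
ee_rot: [3.139, -0.001, 1.355]
wrist_force: [0.3, 0.5, -0.1]
width: 0.0655
finger_force: 0.0
t 9.0 at [0.587  0.1038 0.1156] rpy [ 3.139e+00 -1.000e-03  1.355e+00] F [ 0.3  0.5 -0.1] w 0.0655 gf 0.0
  tool shift mm [-0.  -1.   4.6] turn z deg 0.0
```

```bash
python3 -m crank '[[1,[0,-0.001,0.004],[0,0,0]],[1,[0,0,0],[0,0,0]],[1,[0,0,0],[0,0,0]],[1,[0,0,0],[0,0,0]],[1,[0,0,0],[0,0,0]],[1,[0,0,0],[0,0,0]],[1,[0,0,0],[0,0,0]],[1,[0,0,0],[0,0,0]]]';python3 -c "
from h import *
go([.586,.104,.133],1.354)"
```

```text
time: 9.8
tool_pos: [0.5878, 0.1037, 0.1101]
ee_rot: [3.136, -0.001, 1.355]
wrist_force: [6.5, -1.5, -3.2]
width: 0.027
finger_force: 30.0
t 9.8 at [0.5878 0.1037 0.1101] rpy [ 3.136e+00 -1.000e-03  1.355e+00] F [ 6.5 -1.5 -3.2] w 0.027 gf 30.0
  tool shift mm [ -0.1  -1.7 -22.9] turn z deg 0.1
```

```bash
python3 -m crank '[[1,[0,0.0015,0],[0,0,0]],[1,[0,0,-0.004],[0,0,0]],[1,[0,0,-0.004],[0,0,0]],[1,[0,0,-0.004],[0,0,0]],[1,[0,0,-0.004],[0,0,0]],[1,[0,0,-0.003],[0,0,0]],[1,[0,0,0],[0,0,0]],[1,[0,0,0],[0,0,0]]]'
```

```text
time: 10.6
tool_pos: [0.5877, 0.1037, 0.1264]
ee_rot: [3.141, 0.0, 1.355]
wrist_force: [7.5, -0.3, -8.9]
width: 0.0272
finger_force: 30.0
```

```bash
python3 -m crank '[[1,[0,0.001,-0.002],[0,0,0]],[1,[0,0,-0.002],[0,0,0]],[1,[0,0,0],[0,0,0]],[1,[0,0,0],[0,0,0]]]';python3 -m crank '[[1,[0,0,-0.001],[0,0,0]],[1,[0,0,-0.001],[0,0,0]],[1,[0,0,0],[0,0,0]],[1,[0,0,0],[0,0,0]]]'
```

```text
time: 11.0
tool_pos: [0.5876, 0.1037, 0.1296]
ee_rot: [-3.14, 0.001, 1.355]
wrist_force: [5.8, 0.5, -10.5]
width: 0.0269
finger_force: 30.0
time: 11.4
tool_pos: [0.5876, 0.1037, 0.1314]
ee_rot: [-3.14, 0.001, 1.355]
wrist_force: [5.4, 0.5, -11.5]
width: 0.0273
finger_force: 30.0
```

```bash
python3 -m crank '[[1,[0,0,-0.001],[0,0,0]],[1,[0,0,0],[0,0,0]],[1,[0,0,0],[0,0,0]]]'; python3 -m crank '[[1,[0,0,-0.0005],[0,0,0]],[1,[0,0,0],[0,0,0]],[1,[0,0,0],[0,0,0]]]'
python3 - <<'E'
from h import *
s=snap('side'); cv2.imwrite('pics/s6c.png',cv2.resize(cv2.cvtColor(s['color'],cv2.COLOR_RGB2BGR)[90:350,200:440],None,fx=2.3,fy=2.3)); print(blobs(s,(7,150,90),(20,255,255)))
E
```

```text
time: 11.7
tool_pos: [0.5876, 0.1037, 0.1322]
ee_rot: [-3.139, 0.001, 1.355]
wrist_force: [6.8, 1.0, -11.1]
width: 0.0271
finger_force: 30.0
time: 12.0
tool_pos: [0.5876, 0.1037, 0.1322]
ee_rot: [-3.139, 0.001, 1.355]
wrist_force: [6.7, 0.1, -12.8]
width: 0.0268
finger_force: 30.0
[(np.float64(229.4), np.float64(101.6), [224, 95, 11, 14, 102]), (np.float64(122.4), np.float64(116.2), [112, 109, 21, 15, 227]), (np.float64(18.1), np.float64(163.0), [0, 145, 39, 36, 462]), (np.float64(274.0), np.float64(173.4), [269, 165, 10, 16, 120]), (np.float64(16.0), np.float64(201.1), [0, 184, 37, 38, 480]), (np.float64(306.8), np.float64(225.2), [305, 223, 5, 6, 20]), (np.float64(289.0), np.float64(234.5), [287, 232, 5, 6, 20])]
```

View pics/s6c.png

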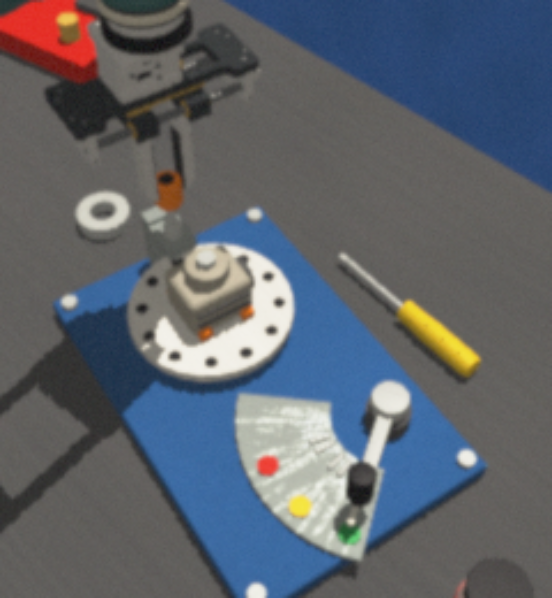

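The plunger is up: travel stopped at 22 mm and the force is at about 12 N. The lever is still over green at crop (350,525), and the loose items look undisturbed. I'll check the knob's rise against the projection and for slip before handing in.

```bash
python3 -m crank '[[1,[0,0,0],[0,0,0]],[1,[0,0,0],[0,0,0]],[1,[0,0,0],[0,0,0]],[1,[0,0,0],[0,0,0]],[1,[0,0,0],[0,0,0]]]'
python3 - <<'E'
from h import *
s=snap('side'); print([proj(s,[.586,.104,z]) for z in(.114,.136,.146,.168)]); print([b for b in blobs(s,(5,120,60),(20,255,255)) if 260<b[0]<285])
E
```

```text
time: 12.55
tool_pos: [0.5876, 0.1037, 0.1322]
ee_rot: [-3.139, 0.001, 1.355]
wrist_force: [6.8, 0.5, -13.7]
width: 0.0269
finger_force: 30.0
[(np.float64(274.1425054949996), np.float64(184.48443940402166)), (np.float64(273.2636327967154), np.float64(177.87358573080712)), (np.float64(272.8535677479134), np.float64(174.78908892094825)), (np.float64(271.9270952111629), np.float64(167.82019071229237))]
[(np.float64(273.5), np.float64(172.8), [268, 164, 12, 18, 148])]
```

```bash
python3 -c "
from bench import robot
print(robot.close_job())"
```

```text
the job is handed in; nothing more can be done
None
```

The lever is in the green notch, and the plunger is fully up on its stop (about 22 mm) and still gripped; I handed the job in at about 12.6 s with the jar, screwdriver and bearing ring never touched.

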